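Ready the gas-tight chamber: park the dish, release the gate, hold it wide

ROBOT

A 6-joint arm with a two-finger parallel gripper is mounted at the origin on a cart in front of the work surface, level with it; the furniture and walls round the work are solid. World frame = base frame: x ahead of the robot, y to its left, z up, the work surface at z = 0. Lengths are in mm, angles in rad, forces in N, time in s.
With the tool pointing down it reaches from about 275 to 1000 mm from the base axis. Payload 8.4 kg.
Tool frame: the origin (TCP) lies between the finger pads; the fingertips stand r.tips_ahead ahead of it and the grasp point (between the pads) lies 6 mm ahead of it (r.tips_ahead is the distance from the TCP to the fingertips, in mm); z points along the fingers, y is the line along which they close (so a half turn about z gives the same grasp; the last joint's range is limited). The gripper opens to 85 mm and grips with 20 to 120 N. Pads are 22 mm wide; open, the fingers measure 114 mm over their backs; the gripper's body (76 mm by 85 mm) begins 54 mm behind the grasp point. The pads swing forward as they close: fully open they stand 13 mm farther back than shut.
Start: joints at [-1.349, 0.353, 1.633, -0, 1.155, -0.002], TCP at [138.709, -609.416, 256.281] pointing down, gripper open.
Joint ranges: [-2.63, 2.63], [-0.92, 2.1], [0.06, 2.66], [-1.3, 4.44], [0, 2.69], [-3.02, 3.02]. Speed limits (rad/s): [2.22, 2.22, 2.79, 3.14, 3.14, 3.14].

INTERFACE

Orientations are given as [roll, pitch, yaw] about the fixed x, y, z axes, in that order (R = Rz(yaw) Ry(pitch) Rx(roll)).
In Python, from rig import r gives the robot as it stands.
- The arm moves only by the tool carry_out, never from a script. Its arguments are lists of equal length, an entry for each row: "delta_pos": the shift along the tool's x, y, z in m, a list of three; "rot": the turn, a rotation vector about the tool's x, y, z in degrees, a list of three. A call has 1 to 8 rows; each row is the pose to reach, as a shift and turn from the pose commanded when the call began, along the tool's axes at that moment; what a row does not reach only later rows make up. A row lasts 1/8 s, in which the tool goes at most 62.5 mm and 10.7 degrees, less where a joint would pass 70% of its speed; a pose out of reach is approached as far as the arm can. A call with a gripper value outside its range is refused whole. "claw" is the finger opening in m, from 0 to 0.0854, set as the call begins (left out, the last holds). The fingers move at their own pace and stop on an object; "grip_force" is the grip in N (left out, the last holds). Time passes only in rows, so rows that repeat a pose let the fingers close. It gives the time, the measured TCP pose, the force, the opening and the grip force at its end, in the units of the state.
- r.sense(): the state, without advancing time (a new reading comes with each control period).
- r.grab_frame(name): name is "scene" or "top"; returns the picture (420x560x3 uint8, blue, green, red); there is no depth.
- r.camera_info(name): a dict with "fx", "fy", "cx", "cy" (pixels), "pose" (4x4, takes a point from camera to world coordinates). Camera axes: x right, y down, z forward; pixel columns grow to the right and rows downward; lengths in mm; the calibration is good to about 2 mm. A picture is of the moment at which its call begins. camera_info takes no time and is no camera call.
- r.sign_off(): hands the job in; it is judged then, once.
Trained networks look in the newest picture that a camera, given by its name, has taken for a name from the list of things; names that differ only in an ending like _2 or _b are one class to them, and where a whole thing is asked for, a point or a joint stands for the part that bears it (a point fixed in the world has none). Each returns a list of dicts, best first, with "p" (0 to 1); they miss things now and then, are a little off and sometimes report something else, mostly with a low value. They report only what shows in the picture. A call takes as long as a camera call. They do not tell look-alikes from the thing itself.
- r.recognise(thing, camera): "box" ([left, top, right, bottom] in pixels, round what is visible of it).
- r.cut_out(thing, camera): "mask" (420x560 bool, what is visible of it) and "box" ([left, top, right, bottom] in pixels, round what is visible of it).
The state is a dict: "clock": time; "qpos": joint angles; "qvel": joint speeds; "joint_efforts": joint torques, N m; "eef_pos": TCP position; "tcp_rot": TCP orientation; "contact_force": force on the tool from outside, world axes, zero at the start; "wrist_torque": the same for the moment, N m; "opening": opening from 0.0 (shut) to 1.0 (fully open); "grasp_force": force on a finger pad.
Only numpy, scipy, OpenCV 4.12 (cv2) and the standard library are available. Lean on these libraries where they do the work, as an engineer would, in place of code of your own. Each camera call takes 0.05 s, during which the arm holds its last target. There are 200 camera calls.

TASK

I want to load the agar dish into the gas-tight chamber, so get it ready for me: slide the dish flat along the loading plate until it sits fully home against both the fence and the end stop, out of the way of the gate. Then squeeze the blue seal catch so that the gate springs ajar onto its safety catch, squeeze the red safety catch to free it, and take the gate by its black upright handle and swing it past the half-open detent to wide open, clearly beyond square to the mouth. It springs back from there, so finish while still holding the handle with the gate wide open and still; leave the dish home and everything else on the bench alone.

Things in the scene. Friction and masses are not known exactly. Their poses are not given: they have to be found in the camera images.
- chamber: Fixed low dish chamber, clear walls, white roof, on an aluminium plate (332x156, top 6 high). Origin: on the bench under the middle of its mouth; x points into the mouth, y left, z up (all in mm here). Chamber x 0 to 132, y -61 to 67, roof 43 high. Plate x -195 to 137, y -92 to 64; on it steel bars, tops 20 high: fence, face at y=29.5 (x -188 to -106); end stop, face at x=-179.5 (y -75 to 37).
- agar_dish: Closed round petri dish with beige agar, 59 mm across, 16 mm high, about 30 g, loose on the loading plate in front of the chamber, in the way of the gate. Origin at the centre of its underside, z up.
- park_spot (a point): Point on top of the loading plate where the dish's centre lies when the dish is fully home against fence (on its +y side) and end stop (on its -x side): 150 mm in front of the mouth, on its centre line. Axes as the chamber's.
- seal_grip (a point): Where to squeeze the seal catch: midway between blue paddle (+y side) and fixed grey thumb post (-y side), 64 mm above the bench; axes as the chamber's. Each is 6 mm thick (y), 22 wide (x), top at 80 mm; roof below at 43 mm. 28 mm over both outsides; squeezing brings the paddle about 8 mm nearer the post, spring 4 to 8 N. 34 mm are free between the two catches.
- safety_grip (a point): The same for the safety catch: midway between red paddle (+y side) and fixed grey thumb post (-y side), 64 mm above the bench, sizes and spring as the seal catch, 62 mm to the right (-y) of it; axes as the chamber's.
- seal_catch (a joint): Seal catch, rad: 0 at rest, 0.25 squeezed fully. It holds the gate shut and lets it go at about 0.18. It springs back when let go and does not hinder the gate any more.
- safety_catch (a joint): Safety catch, rad: 0 at rest, 0.25 squeezed fully. It holds the gate at about 0.125 rad once the seal catch has let it go, and frees it at about 0.18: the gate then springs to about 0.46 rad and rests there.
- gate (a joint): Gate angle, rad: 0 shut, 2.15 at most; grows anticlockwise from above, the free left end swinging out to -x, then to the right. A closing spring pulls 1.2 to 2.5 N at the handle; a roller detent resists from 0.72 rad (some 6 N at the handle in all) and is passed at 1.1. Let go farther out, the gate falls back to rest on the detent at about 1.48.
- gate_hinge (a point): Point on the gate's upright hinge axis, 64 mm above the bench, at the chamber's x = -6, y = -54 mm. Its axes turn with the gate and are the chamber's when the gate is shut. The gate is 6 mm thick and reaches 100 mm from the hinge (its top rail, 43 mm high, 116 mm).
- gate_handle (a point): On the axis of the gate's handle, a black upright round bar, 12 mm thick, top 80 mm above the bench; this point is 64 mm above it. From the hinge it lies 79 mm along the gate's +y and 22 mm along its -x (axes turn with the gate). The rail behind, 43 mm high, carries two steel pins, 57 mm high, 31 mm to either side of the handle.
- marker_blue: Bystander, to be left alone: white marker with a blue cap, 134 mm long.
- buffer_vial: Bystander, to be left alone: small white-capped bottle, 45 mm across, 88 mm high.
- dish_spare: Bystander, to be left alone: closed dish with beige agar standing on the bench behind the plate, 59 mm across.
- wire_stand_1: Tall white wire stand, fixed, to be kept clear of: three thin legs and two rings round its origin, 310 mm across at the foot, about 190 at the top, 240 mm high. It stands right of the chamber, behind the notebook.
There are look-alikes about, which are no part of the job. Leave any pink look-alike of the agar_dish alone.

How it is judged:
By the outcome, as a careful person would: the job done as asked, in the order asked, and still so for the second after the job is handed in, while the arm keeps its last pose, push and grip.
It also fails if it takes over 72 s, if anything falls off the work surface, if the arm or the gripper's body presses on something with over 40 N, if the wrist force passes 120 N, or if a joint passes its speed limit or range.

## Working session

There is one attempt and no reset: what is moved stays moved. The work goes in short steps, Python scripts to look and compute and a tool call to move; the robot and the scene stay as the last step left them, time stands still between calls to the robot, and variables do not carry over. Pictures are saved under pics/ and viewed, at most 10 in all, crops included, and the job is handed in when it is done.

Besides the shell and the picture viewer there is one more tool, called after ">>>" in YAML: its name, and indented under it one key for each argument. carry_out: Moves the arm, as the interface text tells. Its arguments: {"type":"object","properties":{"delta_pos":{"type":"array","items":{"type":"array","items":{"type":"number"}}},"rot":{"type":"array","items":{"type":"array","items":{"type":"number"}}},"claw":{"type":"number"},"grip_force":{"type":"number"}},"required":["delta_pos","rot"]}

```bash
ls; mkdir -p pics; python3 - <<'E'
from rig import r
import cv2,numpy as np
for c in ("scene","top"):
    im=r.grab_frame(c); cv2.imwrite(f"pics/{c}0.png",im)
    ci=r.camera_info(c); print(c,ci["fx"],ci["cx"],ci["cy"],np.round(ci["pose"],3).tolist())
    for t in ("chamber","agar_dish","seal_catch","safety_catch","gate_handle","dish_spare"):
        print(t,[(round(d["p"],2),np.round(d["box"]).tolist()) for d in r.recognise(t,c)[:4]])
print(r.sense(),r.tips_ahead)
E
```

```text
pics
scene 542.1417280614381 283.7117990683381 200.32859743489232 [[-0.667, 0.647, -0.37, 967.102], [0.745, 0.583, -0.323, 676.844], [0.007, -0.491, -0.871, 1111.898], [0.0, 0.0, 0.0, 1.0]]
chamber [(0.71, [267.0, 150.0, 371.0, 291.0]), (0.39, [224.0, 279.0, 252.0, 305.0])]
agar_dish [(0.82, [295.0, 178.0, 316.0, 201.0]), (0.56, [385.0, 235.0, 435.0, 262.0])]
seal_catch [(0.61, [348.0, 202.0, 364.0, 236.0]), (0.59, [267.0, 152.0, 371.0, 285.0])]
safety_catch [(0.72, [320.0, 209.0, 335.0, 240.0])]
gate_handle [(0.82, [293.0, 192.0, 351.0, 227.0])]
dish_spare [(0.92, [224.0, 278.0, 251.0, 306.0])]
top 470.58823764561595 284.29222687875466 204.7104649047261 [[0.003, -0.98, 0.201, 311.69], [-1.0, -0.002, 0.004, 306.1], [-0.003, -0.201, -0.98, 1247.597], [0.0, 0.0, 0.0, 1.0]]
chamber [(0.89, [205.0, 180.0, 338.0, 302.0])]
agar_dish [(0.77, [368.0, 158.0, 391.0, 179.0]), (0.66, [285.0, 237.0, 305.0, 260.0]), (0.43, [205.0, 181.0, 341.0, 297.0]), (0.16, [224.0, 273.0, 236.0, 291.0])]
seal_catch [(0.48, [230.0, 236.0, 242.0, 251.0])]
safety_catch [(0.69, [242.0, 218.0, 259.0, 230.0])]
gate_handle [(0.51, [248.0, 211.0, 280.0, 255.0])]
dish_spare [(0.79, [261.0, 133.0, 281.0, 156.0])]
{'clock': 0.7, 'qpos': array([-1.34939073e+00,  3.52995838e-01,  1.63338555e+00,  3.68808677e-06,
        1.15522150e+00, -2.36017357e-03]), 'qvel': array([ 1.26086714e-03, -2.26648310e-04, -1.70065255e-04, -1.57144244e-04,
       -1.38344001e-03, -9.71172805e-05]), 'joint_efforts': array([-6.70878171e-05, -6.05010509e+01, -3.42386198e+01, -2.15706467e-05,
        9.87118838e-04, -1.00252001e-05]), 'eef_pos': array([ 138.71563227, -609.41615813,  256.28976382]), 'tcp_rot': array([-3.14158243e+00, -3.39829271e-06,  2.23764284e-01]), 'contact_force': array([-0.04512912, -0.41283565, -0.12344484]), 'wrist_torque': array([ 0.02746016,  0.00149954, -0.00530356]), 'grasp_force': 0.0, 'opening': 1.0009876880427528} 25.0
```

```bash
python3 - <<'E'
import cv2,numpy as np
a=cv2.imread("pics/scene0.png");b=cv2.imread("pics/top0.png")
cv2.imwrite("pics/both.png",np.vstack([cv2.resize(a[120:320,200:450],(750,600))[:,:],]))
cv2.imwrite("pics/topc.png",cv2.resize(b[120:320,190:440],(800,600),interpolation=cv2.INTER_CUBIC))
E
```

```text
(no output)
```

View pics/both.png

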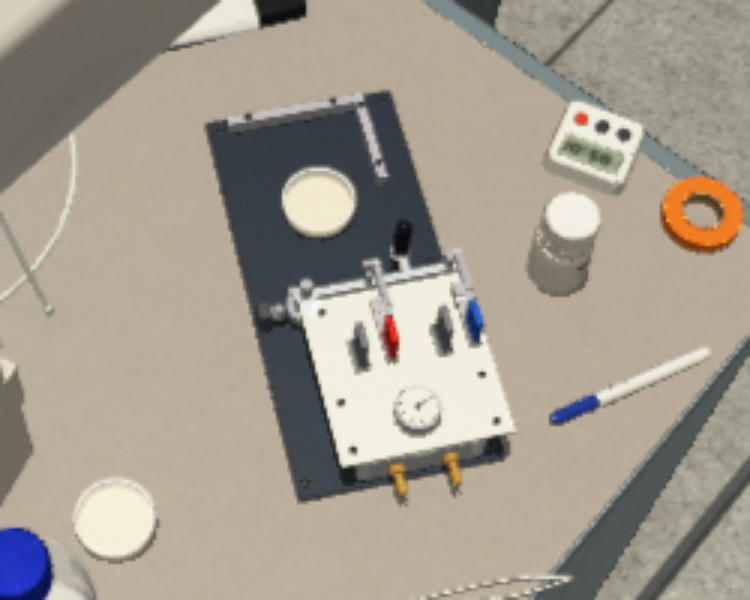

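View pics/topc.png

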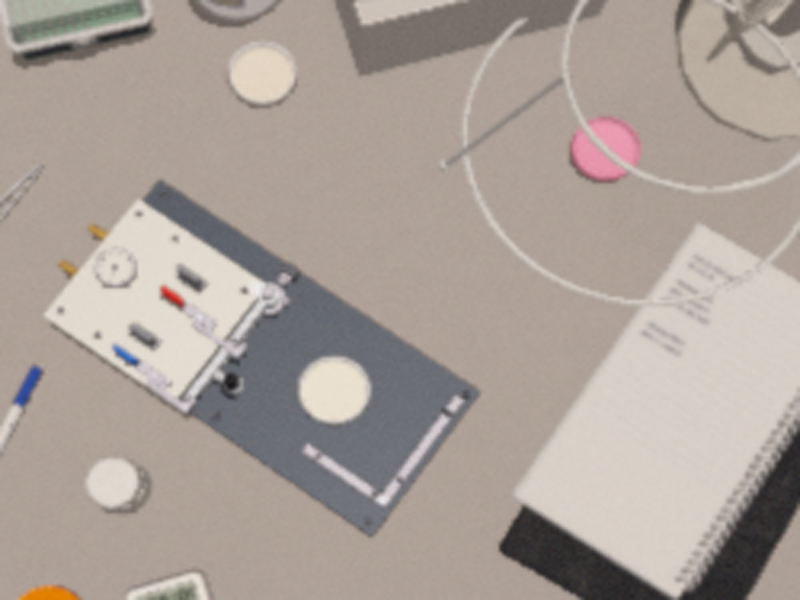

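View pics/scene0.png

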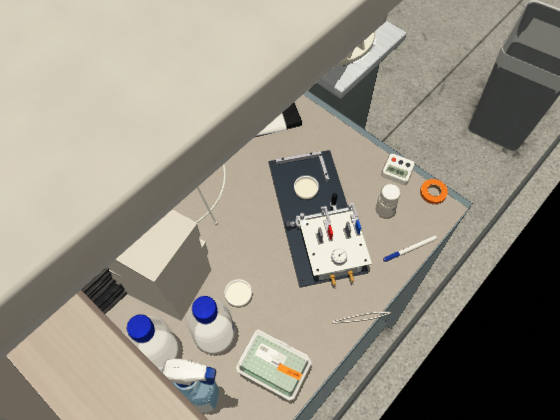

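The agar dish on the plate is at top pixel (295,250). The pink one at (380,169) is the look-alike, and the beige one at (272,144) is the spare, which stands off the plate. The blue paddle is at top pixel ~(229,238), the red at ~(244,218), and the handle top at ~(262,247).

```bash
cat > h.py <<'E'
from rig import r
import numpy as np
from scipy.optimize import least_squares
from scipy.spatial.transform import Rotation as R
def proj(c,P):
    ci=r.camera_info(c);T=np.linalg.inv(ci["pose"]);P=np.atleast_2d(P)@T[:3,:3].T+T[:3,3]
    return np.c_[ci["fx"]*P[:,0]/P[:,2]+ci["cx"],ci["fy"]*P[:,1]/P[:,2]+ci["cy"]]
def ray(c,uv,z):
    ci=r.camera_info(c);T=np.array(ci["pose"])
    d=T[:3,:3]@[(uv[0]-ci["cx"])/ci["fx"],(uv[1]-ci["cy"])/ci["fy"],1]
    return T[:3,3]+d*(z-T[2,3])/d[2]
def c2w(p,P):
    P=np.atleast_2d(P).astype(float);c,s=np.cos(p[2]),np.sin(p[2])
    return np.c_[p[0]+c*P[:,0]-s*P[:,1],p[1]+s*P[:,0]+c*P[:,1],P[:,2]]
def w2c(p,W):
    W=np.atleast_2d(W);c,s=np.cos(p[2]),np.sin(p[2]);d=W-[p[0],p[1],0]
    return np.c_[c*d[:,0]+s*d[:,1],-s*d[:,0]+c*d[:,1],d[:,2]]
tc=lambda u,v:(190+u*.3125,120+v/3)
sc=lambda u,v:(200+u/3,120+v/3)
E
python3 - <<'E'
from h import *
o=[("top",tc(160,181),(137,-92,6)),("top",tc(478,391),(-195,-92,6)),("top",tc(373,535),(-195,64,6)),
("top",tc(140,200),(132,-61,43)),("top",tc(45,315),(132,67,43)),("top",tc(232,380),(-28,25,80)),("top",tc(384,488),(-179.5,29.5,20)),
("scene",sc(207,125),(-195,-92,6)),("scene",sc(388,92),(-195,64,6)),("scene",sc(300,500),(137,-92,6)),("scene",sc(404,223),(-28,25,80)),
("scene",sc(514,430),(132,67,43)),("scene",sc(345,465),(132,-61,43))]
f=lambda p:np.concatenate([(proj(c,c2w(p,P))[0]-uv) for c,uv,P in o])
a=ray("top",o[0][1],6);b=ray("top",o[1][1],6);th=np.arctan2(*(a-b)[[1,0]])
s=least_squares(f,[*(0.5*(a+b))[:2],th],loss="soft_l1");p=s.x
print(p,np.degrees(p[2]));print(np.round(f(p).reshape(-1,2),1).tolist())
np.save("p.npy",p)
for c in("top","scene"):
    d=[r.cut_out("agar_dish",c)]
    for m in d[0]:
        ys,xs=np.nonzero(m["mask"]); q=ray(c,(xs.mean(),ys.mean()),6+8)
        print(c,"dish",round(m["p"],2),xs.mean(),ys.mean(),q,w2c(p,q))
# paddles: colour centroid via two rays
    im=r.grab_frame(c).astype(int)
    for n,k in(("red",2),("blue",0)):
        B,G,Rr=im[...,0],im[...,1],im[...,2]
        m=(Rr>150)&(G<80)&(B<80) if n=="red" else (B>130)&(Rr<80)&(G<120)
        ys,xs=np.nonzero(m)
        g=proj(c,c2w(p,[[60,0,64]]))[0]; k=np.hypot(xs-g[0],ys-g[1])<45
        q=ray(c,(xs[k].mean(),ys[k].mean()),64);print(c,n,k.sum(),w2c(p,q))
for P in ([-150,0,6],[-28,25,64],[-6,-54,64]): print(P,c2w(p,P))
E
```

```text
[480.70445424 375.50845221   0.9547076 ] 54.70071587032855
[[-0.9, -0.5], [0.8, 0.2], [-0.3, 1.3], [-1.5, 0.0], [-1.3, 0.8], [-1.0, 0.1], [-0.7, 2.2], [-2.2, -0.7], [-0.8, -1.2], [-1.0, 0.3], [-0.7, 0.2], [0.3, -0.3], [-1.7, 0.5]]
top dish 0.73 378.9737827715356 168.55805243445693 [665.29450123  53.93634956  14.        ] [[-155.78451885 -336.47182102   14.        ]]
top dish 0.63 294.0171149144254 249.4278728606357 [444.74062211 285.03165343  14.        ] [[-94.62377762 -22.93009046  14.        ]]
top red 13 [[53.12115154 -7.34267973 64.        ]]
top blue 8 [[51.40008994 54.78678478 64.        ]]
scene dish 0.57 305.5601750547046 186.56455142231948 [438.7422009  283.76227542  14.        ] [[-99.12594615 -18.76801694  14.        ]]
scene red 21 [[45.16717889 -2.27689667 64.        ]]
scene blue 18 [[46.27892496 60.63792941 64.        ]]
[-150, 0, 6] [[394.02734015 253.08673072   6.        ]]
[-28, 25, 64] [[444.12110603 367.10258321  64.        ]]
[-6, -54, 64] [[521.30918942 339.40782228  64.        ]]
```

```bash
cat >> h.py <<'E'
p=np.load("p.npy") if __import__("os").path.exists("p.npy") else None
def go(P,yawc,s=None,n=None):
    """chamber-frame TCP target + tool-x angle (deg, chamber) -> delta in tool axes (mm), rotvec"""
    s=s or r.sense(); Rc=R.from_euler("xyz",s["tcp_rot"])
    W=c2w(p,P)[0]; Rt=R.from_euler("xyz",[np.pi,0,np.radians(yawc)+p[2]])
    d=Rc.inv().apply(W-s["eef_pos"]); rv=(Rc.inv()*Rt).as_rotvec(degrees=True)
    k=max(np.linalg.norm(d)/62.5,np.linalg.norm(rv)/10.7)
    print("world",W.round(1),"d mm",d.round(1),"rot",rv.round(1),"rows>=",round(k,1)); return d,rv
def st():
    s=r.sense();print("t",s["clock"],"chamber tcp",w2c(p,s["eef_pos"]).round(1)[0],"yawc",np.degrees(s["tcp_rot"][2]-p[2]).round(1),"F",w2c([0,0,p[2]],s["contact_force"]).round(1)[0],"op",round(s["opening"]*85,1),"g",s["grasp_force"]);return s
E
python3 - <<'E'
from h import *
def tri(u1,u2):
    f=lambda X:np.r_[proj("top",X)[0]-u1,proj("scene",X)[0]-u2]
    s=least_squares(f,[450,330,60]);print(w2c(p,s.x).round(1),np.abs(s.fun).max().round(1))
tri((229.4,237.9),(358.5,227))   # placeholders: blue
tri((244,218.7),(330.3,232.2))
print("stand foot",ray("top",tc(442,165),0), "notebook corner",ray("top",tc(697,228),10),"ringleft",ray("top",tc(465,150),0))
go([-57,-51,140],-37);st()
E
```

```text
[[53.9 55.9 67.5]] 1.1
[[52.6 -5.9 67.2]] 0.7
stand foot [650.73781914 191.03639749   0.        ] notebook corner [589.9521504  -21.59391366  10.        ] ringleft [664.97867935 171.0742922    0.        ]
world [489.4 299.5 140. ] d mm [ 543.7 -808.4  116.3] rot [ 0.   0.  -4.9] rows>= 15.7
t 0.9 chamber tcp [-1001.5  -290.    256.3] yawc -41.9 F [-0.1 -0.2  0.9] op 84.8 g 0.0
```

>>> carry_out:
  delta_pos:
    - [0.034, -0.05, 0]
    - [0.068, -0.1, 0]
    - [0.102, -0.15, 0]
    - [0.136, -0.2, 0]
    - [0.17, -0.25, 0]
    - [0.204, -0.3, 0]
    - [0.238, -0.35, 0]
    - [0.272, -0.404, 0]
  rot:
    - [0, 0, 0]
    - [0, 0, 0]
    - [0, 0, 0]
    - [0, 0, 0]
    - [0, 0, 0]
    - [0, 0, -2]
    - [0, 0, -4]
    - [0, 0, -4.9]
  claw: 0.04

```text
clock: 1.9
eef_pos: [314.4, -154.8, 256.7]
tcp_rot: [3.14, -0.001, 0.309]
contact_force: [0.9, -0.0, -0.4]
opening: 0.473
grasp_force: 0.0
```

```bash
python3 -c "
from h import *
st();go([-57,-51,140],-37)"
```

```text
t 1.9 chamber tcp [-528.9 -170.7  256.7] yawc -37.0 F [ 0.5 -0.8 -0.4] op 40.2 g 0.0
world [489.4 299.5 140. ] d mm [ 304.8 -379.6  116.7] rot [ 0.1 -0.1  0. ] rows>= 8.0
```

>>> carry_out:
  delta_pos:
    - [0.035, -0.045, 0]
    - [0.075, -0.095, 0]
    - [0.115, -0.143, 0.01]
    - [0.155, -0.193, 0.02]
    - [0.195, -0.243, 0.04]
    - [0.235, -0.293, 0.06]
    - [0.275, -0.34, 0.085]
    - [0.305, -0.38, 0.117]
  rot:
    - [0, 0, 0]
    - [0, 0, 0]
    - [0, 0, 0]
    - [0, 0, 0]
    - [0, 0, 0]
    - [0, 0, 0]
    - [0, 0, 0]
    - [0, 0, 0]

```text
clock: 2.9
eef_pos: [485.7, 289.4, 146.3]
tcp_rot: [-3.141, -0.002, 0.31]
contact_force: [1.2, -0.3, 0.9]
opening: 0.465
grasp_force: 0.0
```

```bash
python3 - <<'E'
from h import *
import cv2
st();go([-57,-51,33],-37)
a=r.grab_frame("top");b=r.grab_frame("scene")
m=r.cut_out("agar_dish","top")
print([(d["p"],d["box"]) for d in m])
cv2.imwrite("pics/c1.png",np.hstack([cv2.resize(a[140:320,190:370],(400,400),interpolation=2),cv2.resize(b[130:290,230:390],(400,400),interpolation=2)]))
E
```

```text
t 2.9 chamber tcp [-67.4 -53.9 146.3] yawc -36.9 F [ 0.5 -1.1  0.9] op 39.5 g 0.0
world [489.4 299.5  33. ] d mm [  6.3  -8.5 113.3] rot [-0.  -0.1  0.1] rows>= 1.8
[(0.86, [368.3, 158.1, 391.0, 181.1]), (0.58, [284.4, 246.3, 291.3, 260.0])]
```

View pics/c1.png

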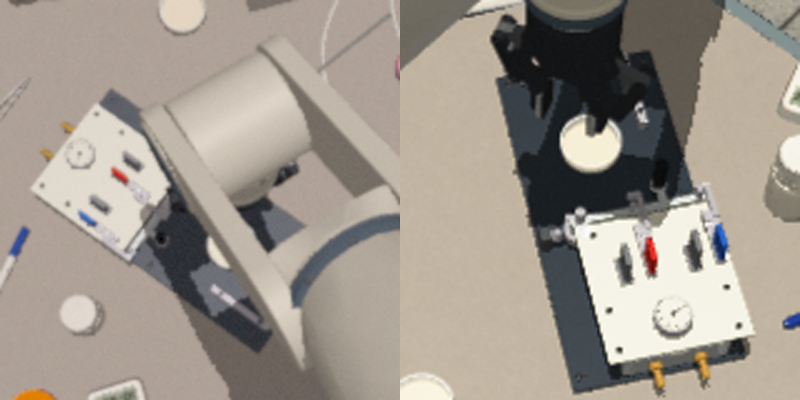

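The dish sits in scene crop (590,142) with the fingers hovering above the plate to its right. I'm lowering beside it, on the (+x, -y) side.

>>> carry_out:
  delta_pos:
    - [0, 0, 0]
    - [0, 0, 0.04]
    - [0, 0, 0.08]
    - [0, 0, 0.095]
    - [0, 0, 0.103]
    - [0, 0, 0.106]
    - [0, 0, 0.106]
  rot:
    - [0, 0, 0]
    - [0, 0, 0]
    - [0, 0, 0]
    - [0, 0, 0]
    - [0, 0, 0]
    - [0, 0, 0]
    - [0, 0, 0]

```text
clock: 3.92
eef_pos: [485.0, 287.0, 41.3]
tcp_rot: [-3.141, -0.001, 0.309]
contact_force: [0.7, 0.2, -0.3]
opening: 0.469
grasp_force: 0.0
```

```bash
python3 - <<'E'
from h import *
import cv2
st()
b=r.grab_frame("scene")
m=r.cut_out("agar_dish","scene")
for d in m:
    ys,xs=np.nonzero(d["mask"]);print(d["p"],d["box"],w2c(p,ray("scene",(xs.mean(),ys.mean()),14)))
cv2.imwrite("pics/c2.png",cv2.resize(b[150:270,250:370],(600,600),interpolation=2))
E
```

```text
t 3.925 chamber tcp [-69.8 -54.6  41.3] yawc -37.0 F [ 0.6 -0.4 -0.3] op 39.9 g 0.0
0.38 [296.7, 187.0, 312.5, 196.8] [[-89.40557036 -40.85769637  14.        ]]
```

View pics/c2.png

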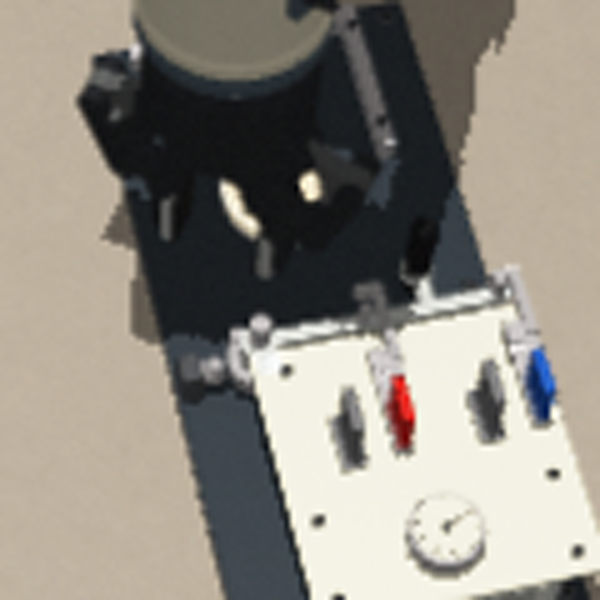

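```bash
python3 -c "
from h import *
go([-56,-49,41.3],-37);go([-56,-49,33],-37);go([-150+.8*32.7,-.6*32.7,33],-37)"
```

```text
world [488.3 301.5  41.3] d mm [  7.6 -12.7   0. ] rot [-0.  -0.1  0. ] rows>= 0.2
world [488.3 301.5  33. ] d mm [  7.6 -12.7   8.3] rot [-0.  -0.1  0. ] rows>= 0.3
world [425.2 263.1  33. ] d mm [-64.3   4.6   8.2] rot [-0.  -0.1  0. ] rows>= 1.0
```

>>> carry_out:
  delta_pos:
    - [0.0076, -0.0127, 0]
    - [0.0076, -0.0127, 0]
    - [0.0076, -0.0127, 0.008]
    - [0.0076, -0.0127, 0.008]
    - [0.0076, -0.0127, 0.008]
  rot:
    - [0, 0, 0]
    - [0, 0, 0]
    - [0, 0, 0]
    - [0, 0, 0]
    - [0, 0, 0]

```text
clock: 4.65
eef_pos: [487.6, 300.9, 32.2]
tcp_rot: [3.141, 0.001, 0.309]
contact_force: [-0.1, -0.6, 0.5]
opening: 0.466
grasp_force: 0.0
```

```bash
python3 -c "
from h import *
st();go([-150+.8*32.7,-.6*32.7,33],-37)"
```

```text
t 4.65 chamber tcp [-56.9 -48.7  32.2] yawc -37.0 F [-0.5 -0.3  0.5] op 39.6 g 0.0
world [425.2 263.1  33. ] d mm [-71.   17.   -0.8] rot [0. 0. 0.] rows>= 1.2
```

Now pushing to about 10 mm short of home.

>>> carry_out:
  delta_pos:
    - [-0.005, 0.001, 0]
    - [-0.012, 0.003, 0]
    - [-0.02, 0.005, 0]
    - [-0.028, 0.007, 0]
    - [-0.036, 0.009, 0]
    - [-0.044, 0.011, 0]
    - [-0.052, 0.0125, 0]
    - [-0.06, 0.0145, 0]
  rot:
    - [0, 0, 0]
    - [0, 0, 0]
    - [0, 0, 0]
    - [0, 0, 0]
    - [0, 0, 0]
    - [0, 0, 0]
    - [0, 0, 0]
    - [0, 0, 0]

```text
clock: 5.65
eef_pos: [434.7, 268.9, 32.5]
tcp_rot: [-3.142, -0.0, 0.309]
contact_force: [-0.1, -0.3, -0.2]
opening: 0.468
grasp_force: 0.1
```

```bash
python3 -c "
from h import *
st();go([-150+.8*32.7,-.6*32.7,33],-37)
for c in ('scene','top'):
  b=r.grab_frame(c)
  for d in r.cut_out('agar_dish',c):
    ys,xs=np.nonzero(d['mask']);print(c,d['p'],d['box'],w2c(p,ray(c,(xs.mean(),ys.mean()),14)))
"
```

```text
t 5.65 chamber tcp [-113.6  -24.    32.5] yawc -37.0 F [-0.3 -0.1 -0.2] op 39.8 g 0.09451507008634508
world [425.2 263.1  33. ] d mm [-10.8   2.6  -0.5] rot [-0. -0.  0.] rows>= 0.2
top 0.57 [365.7, 159.5, 387.0, 182.6] [[-155.71113004 -333.28902738   14.        ]]
top 0.43 [305.5, 262.6, 317.5, 269.5] [[-148.27208196  -11.97675023   14.        ]]
```

>>> carry_out:
  delta_pos:
    - [-0.003, 0.001, 0]
    - [-0.006, 0.0015, 0]
    - [-0.008, 0.002, 0]
    - [-0.01, 0.0025, 0]
    - [-0.011, 0.0025, 0]
  rot:
    - [0, 0, 0]
    - [0, 0, 0]
    - [0, 0, 0]
    - [0, 0, 0]
    - [0, 0, 0]

```text
clock: 6.48
eef_pos: [425.8, 263.6, 32.6]
tcp_rot: [-3.141, -0.001, 0.309]
contact_force: [2.1, 1.0, 0.2]
opening: 0.472
grasp_force: 1.2
```

```bash
python3 -c "
from h import *
import cv2
st()
a=r.grab_frame('top');b=r.grab_frame('scene')
cv2.imwrite('pics/c3.png',np.hstack([cv2.resize(a[200:320,240:360],(400,400),interpolation=2),cv2.resize(b[120:240,250:370],(400,400),interpolation=2)]))
"
```

```text
t 6.475 chamber tcp [-123.   -19.8   32.6] yawc -37.0 F [ 2.1 -1.1  0.2] op 40.1 g 1.2044916674494743
```

View pics/c3.png

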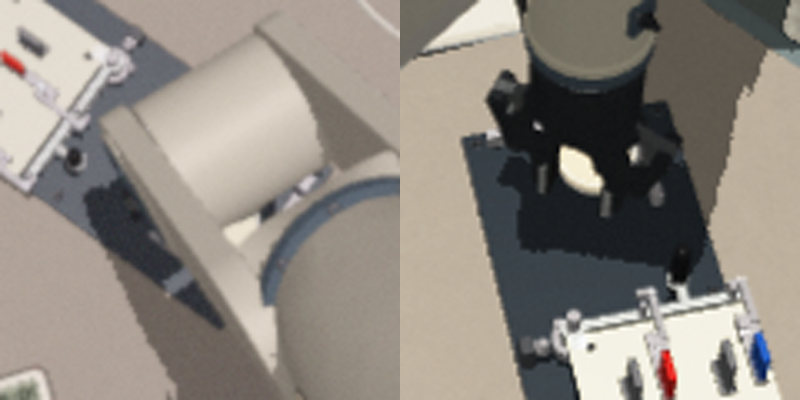

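The dish is in the fork at scene crop (580,170), with reaction force on both axes, so contact is starting. I'll push a little further.

>>> carry_out:
  delta_pos:
    - [-0.001, 0, 0]
    - [-0.002, 0, 0]
    - [-0.002, 0, 0]
  rot:
    - [0, 0, 0]
    - [0, 0, 0]
    - [0, 0, 0]

```text
clock: 6.95
eef_pos: [425.0, 263.8, 33.0]
tcp_rot: [-3.141, -0.004, 0.309]
contact_force: [6.1, 3.6, -0.2]
opening: 0.468
grasp_force: 3.0
```

```bash
python3 -c "
from h import *
st()"
```

```text
t 6.95 chamber tcp [-123.4  -19.1   33. ] yawc -37.0 F [ 6.4 -2.9 -0.2] op 39.8 g 3.031119257211685
```

>>> carry_out:
  delta_pos:
    - [-0.0006, -0.0008, 0]
    - [-0.0012, -0.0016, 0]
    - [-0.0018, -0.0024, 0]
    - [-0.0018, -0.0024, 0]
  rot:
    - [0, 0, 0]
    - [0, 0, 0]
    - [0, 0, 0]
    - [0, 0, 0]

```text
clock: 7.45
eef_pos: [423.4, 265.3, 33.1]
tcp_rot: [-3.141, -0.005, 0.311]
contact_force: [9.7, -1.5, -0.5]
opening: 0.47
grasp_force: 4.9
```

```bash
python3 -c "
from h import *
st()"
```

```text
t 7.45 chamber tcp [-123.1  -16.9   33.1] yawc -36.9 F [ 4.4 -8.8 -0.5] op 40.0 g 4.920415319502354
```

>>> carry_out:
  delta_pos:
    - [0.003, 0, 0]
    - [0.008, 0, 0]
    - [0.014, 0, 0]
    - [0.016, 0, -0.03]
    - [0.016, 0, -0.07]
    - [0.016, 0, -0.1]
    - [0.016, 0, -0.1]
  rot:
    - [0, 0, 0]
    - [0, 0, 0]
    - [0, 0, 0]
    - [0, 0, 0]
    - [0, 0, 0]
    - [0, 0, 0]
    - [0, 0, 0]

```text
clock: 8.32
eef_pos: [437.4, 270.2, 134.5]
tcp_rot: [-3.141, -0.004, 0.309]
contact_force: [0.2, 0.3, -0.2]
opening: 0.468
grasp_force: 0.0
```

```bash
python3 -c "
from h import *
st();go([52,45,132],0)
for c in ('scene','top'):
  b=r.grab_frame(c)
  for d in r.cut_out('agar_dish',c):
    ys,xs=np.nonzero(d['mask']);print(c,d['p'],np.round(d['box']),w2c(p,ray(c,(xs.mean(),ys.mean()),14)))
"
```

```text
t 8.325 chamber tcp [-111.   -25.6  134.5] yawc -37.0 F [ 0.3  0.  -0.2] op 39.8 g 0.0
world [474. 444. 132.] d mm [  87.7 -154.4    2.9] rot [  0.   -0.2 -37. ] rows>= 3.5
scene 0.85 [299. 160. 321. 175.] [[-148.32672648   -0.38637695   14.        ]]
top 0.7 [368. 158. 390. 181.] [[-156.24216464 -336.06115451   14.        ]]
top 0.42 [308. 258. 319. 275.] [[-157.91408736  -17.44591086   14.        ]]
```

>>> carry_out:
  delta_pos:
    - [0.015, -0.02, 0]
    - [0.035, -0.06, 0.001]
    - [0.055, -0.095, 0.002]
    - [0.075, -0.13, 0.003]
    - [0.088, -0.154, 0.003]
    - [0.088, -0.154, 0.003]
  rot:
    - [0, 0, -6]
    - [0, 0, -14]
    - [0, 0, -22]
    - [0, 0, -30]
    - [0, 0, -37]
    - [0, 0, -37]
  claw: 0.043

```text
clock: 9.28
eef_pos: [472.8, 444.1, 127.7]
tcp_rot: [-3.141, 0.001, 0.957]
contact_force: [0.1, -0.2, -0.5]
opening: 0.504
grasp_force: 0.0
```

```bash
python3 -c "
from h import *
import cv2
st();go([52,45,132],0)
a=r.grab_frame('top');b=r.grab_frame('scene')
for c in ('scene','top'):
  for d in r.cut_out('agar_dish',c):
    ys,xs=np.nonzero(d['mask']);print(c,d['p'],np.round(d['box']),w2c(p,ray(c,(xs.mean(),ys.mean()),14)))
cv2.imwrite('pics/c4.png',np.hstack([cv2.resize(a[170:310,210:350],(400,400),interpolation=2),cv2.resize(b[140:280,250:390],(400,400),interpolation=2)]))
"
```

```text
t 9.275 chamber tcp [ 51.4  46.  127.7] yawc 0.1 F [-0.1 -0.2 -0.5] op 42.8 g 0.0
world [474. 444. 132.] d mm [ 0.6  1.  -4.3] rot [-0.   0.1  0.1] rows>= 0.1
scene 0.66 [298. 160. 319. 179.] [[-151.01361209    1.61886595   14.        ]]
top 0.74 [364. 157. 392. 182.] [[-157.22818765 -336.26116643   14.        ]]
```

View pics/c4.png

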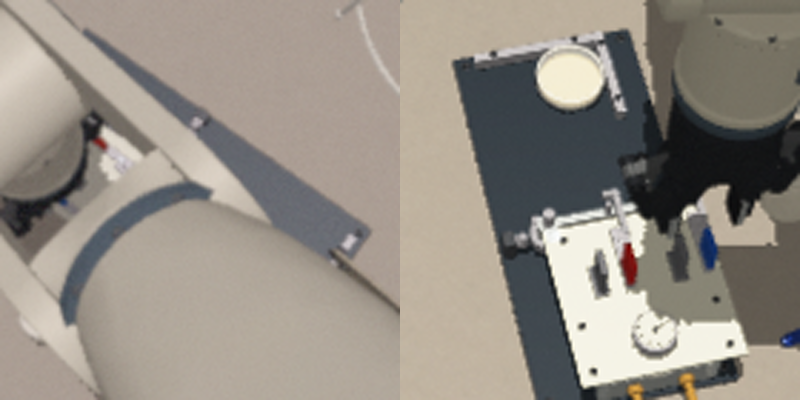

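```bash
python3 -c "
from h import *
f=lambda P:[(400+(q[0]-250)/.35,(q[1]-140)/.35) for q in proj('scene',c2w(p,P)).round(1)]
print('tips',f([[51.4,46,107],[51.4,67.5,107],[51.4,24.5,107]]));print('paddles mid',f([[52,56,62],[52,34,62],[52,-6,62],[52,-28,62]]))
go([52,45,75],0)"
```

```text
tips [(np.float64(699.7142857142857), np.float64(223.71428571428575)), (np.float64(728.0), np.float64(218.00000000000006)), (np.float64(671.4285714285714), np.float64(229.42857142857147))]
paddles mid [(np.float64(705.4285714285713), np.float64(249.14285714285714)), (np.float64(677.7142857142858), np.float64(254.85714285714283)), (np.float64(626.5714285714287), np.float64(265.42857142857144)), (np.float64(598.2857142857142), np.float64(271.14285714285717))]
world [474. 444.  75.] d mm [ 2.8 -0.2 53.6] rot [-0.   0.1 -0.1] rows>= 0.9
```

>>> carry_out:
  delta_pos:
    - [0.002, -0.0015, 0.015]
    - [0.002, -0.0015, 0.03]
    - [0.002, -0.0015, 0.042]
    - [0.002, -0.0015, 0.052]
    - [0.002, -0.0015, 0.055]
    - [0.002, -0.0015, 0.055]
  rot:
    - [0, 0, 0]
    - [0, 0, 0]
    - [0, 0, 0]
    - [0, 0, 0]
    - [0, 0, 0]
    - [0, 0, 0]

```text
clock: 10.22
eef_pos: [473.1, 445.4, 74.3]
tcp_rot: [-3.142, 0.0, 0.955]
contact_force: [0.1, 0.4, -0.9]
opening: 0.505
grasp_force: 0.0
```

```bash
python3 -c "
from h import *
st()"
```

```text
t 10.225 chamber tcp [52.7 46.5 74.3] yawc 0.0 F [ 0.4  0.1 -0.9] op 42.9 g 0.0
```

>>> carry_out:
  delta_pos:
    - [0, 0.001, 0]
    - [0, 0.0025, 0]
    - [0, 0.004, 0]
    - [0, 0.004, 0]
    - [0, 0.004, 0]
    - [0, 0.004, 0]
  rot:
    - [0, 0, 0]
    - [0, 0, 0]
    - [0, 0, 0]
    - [0, 0, 0]
    - [0, 0, 0]
    - [0, 0, 0]
  claw: 0.016
  grip_force: 25

```text
clock: 10.98
eef_pos: [477.5, 442.7, 75.5]
tcp_rot: [3.14, -0.001, 0.955]
contact_force: [3.8, -7.1, 5.6]
opening: 0.257
grasp_force: 26.8
```

```bash
python3 -c "
from h import *
st();r.grab_frame('scene')
print([(round(d['p'],2),np.round(d['box'])) for d in r.recognise('gate_handle','scene')])"
```

```text
t 10.975 chamber tcp [53.  41.4 75.5] yawc 0.0 F [-3.5 -7.2  5.6] op 21.8 g 26.800151355564594
[(0.49, array([291., 189., 338., 228.]))]
```

>>> carry_out:
  delta_pos:
    - [0, -0.001, 0]
    - [0, -0.004, 0]
    - [0, -0.004, 0]
    - [0, -0.004, -0.02]
    - [0, -0.004, -0.045]
    - [0, -0.004, -0.055]
    - [0, -0.004, -0.055]
  rot:
    - [0, 0, 0]
    - [0, 0, 0]
    - [0, 0, 0]
    - [0, 0, 0]
    - [0, 0, 0]
    - [0, 0, 0]
    - [0, 0, 0]
  claw: 0.043

```text
clock: 11.95
eef_pos: [473.6, 445.8, 130.7]
tcp_rot: [3.141, -0.002, 0.955]
contact_force: [-0.2, 0.4, -0.3]
opening: 0.504
grasp_force: 0.0
```

```bash
cat >> h.py <<'E'
def hand(th):
    c,s=np.cos(th),np.sin(th); return np.array([-6-22*c-79*s,-54-22*s+79*c])
E
python3 -c "
from h import *
import cv2
st();go([52,-15.5,128],0)
b=r.grab_frame('scene')
for th in (0,.125,.46): print(th,hand(th),[((q[0]-250)*5,(q[1]-150)*5) for q in proj('scene',c2w(p,[[*hand(th),80],[*hand(th),45]]))])
cv2.imwrite('pics/c5.png',cv2.resize(b[150:270,250:390],(700,600),interpolation=2))
"
```

```text
t 11.95 chamber tcp [ 53.2  46.4 130.7] yawc 0.0 F [ 0.2  0.4 -0.3] op 42.9 g 0.0
world [523.4 409.  128. ] d mm [-1.3 61.9  2.8] rot [ 0.  -0.1  0. ] rows>= 1.0
0 [-28.  25.] [(np.float64(419.82959815026163), np.float64(222.64068462704358)), (np.float64(413.0229013069754), np.float64(261.4364089415575))]
0.125 [-37.67765262  21.64077158] [(np.float64(406.63194082387236), np.float64(205.56179423029178)), (np.float64(400.17665992642975), np.float64(244.64823976853495))]
0.46 [-60.7850554    7.02128895] [(np.float64(361.1672783530753), np.float64(168.04651753382544)), (np.float64(355.8819955547858), np.float64(207.7630865039697))]
```

View pics/c5.png

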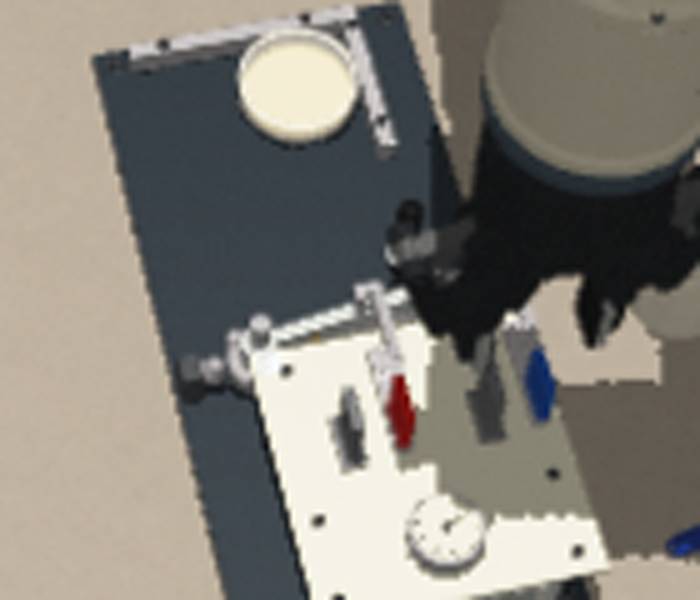

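The handle top is now at crop (408,213). That matches 0.125 rad, so the gate is ajar on the safety catch and the dish is still in its corner. Next is the red catch.

>>> carry_out:
  delta_pos:
    - [-0.001, 0.03, 0]
    - [-0.001, 0.062, 0]
    - [-0.001, 0.062, 0]
    - [-0.001, 0.062, 0.025]
    - [-0.001, 0.062, 0.045]
    - [-0.001, 0.062, 0.055]
    - [-0.001, 0.062, 0.055]
    - [-0.001, 0.062, 0.055]
  rot:
    - [0, 0, 0]
    - [0, 0, 0]
    - [0, 0, 0]
    - [0, 0, 0]
    - [0, 0, 0]
    - [0, 0, 0]
    - [0, 0, 0]
    - [0, 0, 0]

```text
clock: 13.0
eef_pos: [523.4, 409.2, 75.0]
tcp_rot: [3.141, -0.001, 0.955]
contact_force: [-0.0, -0.7, 0.8]
opening: 0.506
grasp_force: 0.0
```

```bash
python3 -c "
from h import *
st()"
```

```text
t 13.0 chamber tcp [ 52.1 -15.4  75. ] yawc 0.0 F [-0.6 -0.3  0.8] op 43.0 g 0.0
```

>>> carry_out:
  delta_pos:
    - [0, 0.001, 0]
    - [0, 0.0025, 0]
    - [0, 0.004, 0]
    - [0, 0.004, 0]
    - [0, 0.004, 0]
    - [0, 0.004, 0]
  rot:
    - [0, 0, 0]
    - [0, 0, 0]
    - [0, 0, 0]
    - [0, 0, 0]
    - [0, 0, 0]
    - [0, 0, 0]
  claw: 0.016

```text
clock: 13.75
eef_pos: [527.7, 406.2, 75.9]
tcp_rot: [3.14, -0.002, 0.954]
contact_force: [2.3, -3.8, 5.5]
opening: 0.252
grasp_force: 26.1
```

>>> carry_out:
  delta_pos:
    - [0, -0.001, 0]
    - [0, -0.004, 0]
    - [0, -0.004, 0]
    - [0, -0.004, -0.02]
    - [0, -0.004, -0.045]
    - [0, -0.004, -0.055]
    - [0, -0.004, -0.055]
  rot:
    - [0, 0, 0]
    - [0, 0, 0]
    - [0, 0, 0]
    - [0, 0, 0]
    - [0, 0, 0]
    - [0, 0, 0]
    - [0, 0, 0]
  claw: 0.043

```text
clock: 14.62
eef_pos: [523.7, 409.1, 130.8]
tcp_rot: [3.141, -0.002, 0.955]
contact_force: [-0.4, -0.9, -0.6]
opening: 0.504
grasp_force: 0.0
```

```bash
python3 -c "
from h import *
import cv2
st();go([*hand(.46),130],26)
a=r.grab_frame('top');b=r.grab_frame('scene')
cv2.imwrite('pics/c6.png',np.hstack([cv2.resize(a[190:310,210:350],(400,343),interpolation=2),cv2.resize(b[150:270,250:390],(400,343),interpolation=2)]))
for c in ('top','scene'):
  for d in r.cut_out('gate_handle',c): print(c,d['p'],np.round(d['box']))
for th in (.4,.46,.52): print(th,hand(th),[((q[0]-250)/.35+400,(q[1]-150)/.35) for q in proj('scene',c2w(p,[[*hand(th),80],[*hand(th),45]]))])
"
```

```text
t 14.625 chamber tcp [ 52.3 -15.7 130.8] yawc 0.0 F [-1.  -0.2 -0.6] op 42.8 g 0.0
world [439.8 330.  130. ] d mm [-113.   -22.7    0.5] rot [  0.1  -0.1 -26. ] rows>= 2.4
scene 0.42 [291. 218. 301. 226.]
0.4 [-57.02739091  10.196615  ] [(np.float64(611.5701026267648), np.float64(99.29731948218425)), (np.float64(608.4183386715672), np.float64(121.93794707268215))]
0.46 [-60.7850554    7.02128895] [(np.float64(606.3813019160431), np.float64(96.02658144790026)), (np.float64(603.3611403170205), np.float64(118.72176371655412))]
0.52 [-64.34555284   3.62635216] [(np.float64(600.9969355029294), np.float64(93.02741403976614)), (np.float64(598.1126124053992), np.float64(115.7725294412461))]
```

View pics/c6.png

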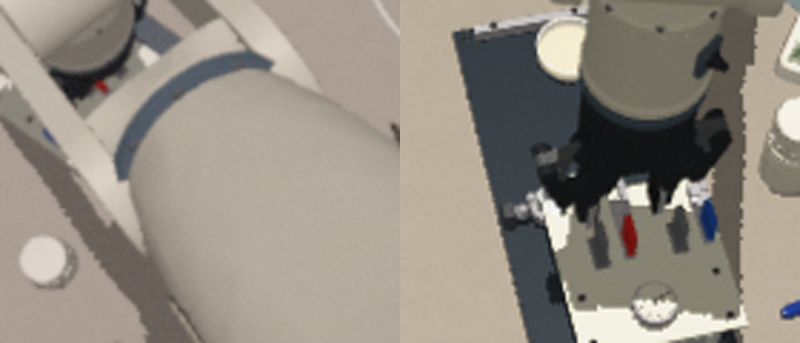

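>>> carry_out:
  delta_pos:
    - [-0.015, -0.015, -0.005]
    - [-0.035, -0.035, -0.01]
    - [-0.055, -0.055, -0.015]
    - [-0.075, -0.075, -0.02]
    - [-0.095, -0.095, -0.02]
    - [-0.112, -0.111, -0.02]
    - [-0.112, -0.111, -0.02]
  rot:
    - [0, 0, 10]
    - [0, 0, 20]
    - [0, 0, 30]
    - [0, 0, 40]
    - [0, 0, 50]
    - [0, 0, 60]
    - [0, 0, 64]

```text
clock: 15.7
eef_pos: [365.9, 380.5, 148.7]
tcp_rot: [3.14, 0.002, -0.165]
contact_force: [-0.1, 0.2, -0.4]
opening: 0.501
grasp_force: 0.0
```

```bash
python3 -c "
from h import *
import cv2
st();go([*hand(.46),130],-64)
a=r.grab_frame('top');b=r.grab_frame('scene')
cv2.imwrite('pics/c7.png',np.hstack([cv2.resize(a[190:310,210:350],(400,343),interpolation=2),cv2.resize(b[150:270,250:390],(400,343),interpolation=2)]))
for c in ('top','scene'):
  for d in r.cut_out('gate_handle',c): print(c,d['p'],np.round(d['box']))
g=b[150:240,270:360].max(2)
def sc(th):
    P=c2w(p,[[*hand(th),z] for z in np.linspace(52,79,12)]);q=proj('scene',P).round().astype(int)
    return b[q[:,1],q[:,0]].max(1).mean()
for th in np.arange(.1,.7,.04): print(round(th,2),round(sc(th)),proj('scene',c2w(p,[[*hand(th),80]])).round(1))
"
```

```text
t 15.7 chamber tcp [-62.2  96.6 148.7] yawc -64.1 F [ 0.1  0.2 -0.4] op 42.6 g 0.0
world [439.8 330.  130. ] d mm [81.2 37.7 18.7] rot [ 0.1  0.1 -0.1] rows>= 1.5
scene 0.91 [293. 181. 347. 229.]
scene 0.72 [380. 185. 400. 219.]
scene 0.53 [268. 150. 373. 284.]
0.1 118 [[331.9 191.8]]
0.14 82 [[331.  190.7]]
0.18 73 [[330.  189.7]]
0.22 73 [[329.  188.7]]
0.26 74 [[328.  187.8]]
0.3 65 [[326.9 186.9]]
0.34 17 [[325.8 186. ]]
0.38 16 [[324.6 185.2]]
0.42 17 [[323.5 184.4]]
0.46 26 [[322.2 183.6]]
0.5 65 [[321.  182.9]]
0.54 73 [[319.7 182.2]]
0.58 73 [[318.4 181.6]]
0.62 73 [[317.1 181. ]]
0.66 73 [[315.7 180.5]]
```

```bash
python3 -c "
from h import *
go([*hand(.42),135],-65);go([*hand(.42),74],-65)"
```

```text
world [439.5 333.2 135. ] d mm [78.4 36.1 14.1] rot [0.  0.  1.1] rows>= 1.4
world [439.5 333.2  74. ] d mm [78.4 36.1 75.1] rot [0.  0.  1.1] rows>= 1.8
```

>>> carry_out:
  delta_pos:
    - [0.03, 0.014, 0.005]
    - [0.06, 0.028, 0.01]
    - [0.0785, 0.036, 0.014]
    - [0.0785, 0.036, 0.014]
    - [0.0785, 0.036, 0.014]
  rot:
    - [0, 0, 0]
    - [0, 0, 0]
    - [0, 0, 0]
    - [0, 0, 0]
    - [0, 0, 0]
  claw: 0.038

```text
clock: 16.52
eef_pos: [439.1, 333.4, 135.3]
tcp_rot: [3.141, 0.001, -0.162]
contact_force: [0.2, 0.5, -0.1]
opening: 0.444
grasp_force: 0.0
```

```bash
python3 -c "
from h import *
import cv2
st();go([*hand(.42),74],-64)
a=r.grab_frame('top');b=r.grab_frame('scene')
cv2.imwrite('pics/c8.png',cv2.resize(b[150:240,265:385],(800,600),interpolation=2))
"
```

```text
t 16.525 chamber tcp [-58.4   9.6 135.3] yawc -64.0 F [ 0.5  0.2 -0.1] op 37.7 g 0.0
world [439.5 333.2  74. ] d mm [ 0.5  0.1 61.3] rot [0. 0. 0.] rows>= 1.0
```

View pics/c8.png

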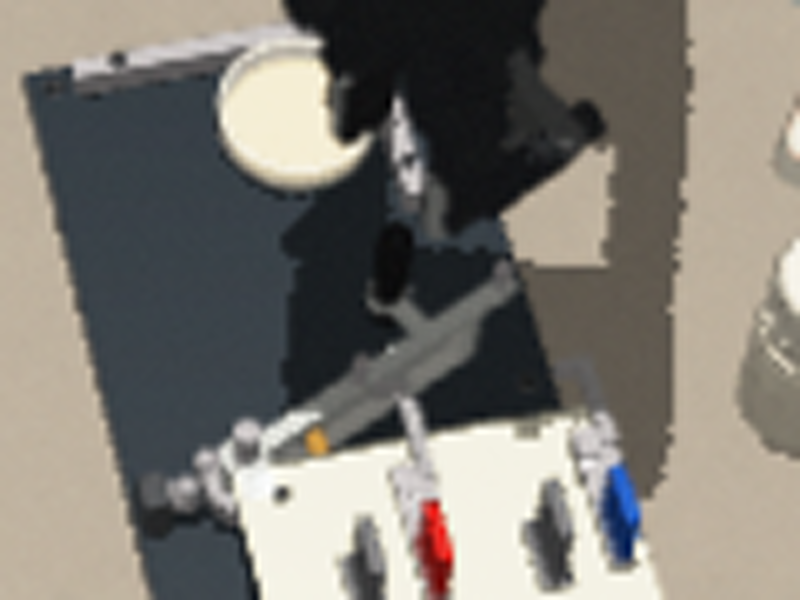

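The gate rests at ~0.45 rad, with the handle top at crop (398,230) between the two fingertips at (355,110) and (430,215). Descending straight onto it.

>>> carry_out:
  delta_pos:
    - [0.0005, 0, 0.02]
    - [0.0005, 0, 0.04]
    - [0.0005, 0, 0.053]
    - [0.0005, 0, 0.061]
    - [0.0005, 0, 0.061]
  rot:
    - [0, 0, 0]
    - [0, 0, 0]
    - [0, 0, 0]
    - [0, 0, 0]
    - [0, 0, 0]

```text
clock: 17.25
eef_pos: [439.8, 333.2, 74.2]
tcp_rot: [3.141, 0.0, -0.162]
contact_force: [0.3, -1.3, 0.6]
opening: 0.448
grasp_force: 0.0
```

>>> carry_out:
  delta_pos:
    - [0, 0, 0]
    - [0, 0, 0]
    - [0, 0, 0]
    - [0, 0, 0]
    - [0, 0, 0]
  rot:
    - [0, 0, 0]
    - [0, 0, 0]
    - [0, 0, 0]
    - [0, 0, 0]
    - [0, 0, 0]
  claw: 0.005
  grip_force: 40

```text
clock: 17.88
eef_pos: [440.5, 333.5, 75.1]
tcp_rot: [-3.141, -0.001, -0.162]
contact_force: [-0.1, 0.8, 5.3]
opening: 0.128
grasp_force: 39.2
```

```bash
python3 -c "
from h import *
s=st();q=w2c(p,s['eef_pos'])[0];d=q[:2]-[-6,-54];print('r',np.hypot(*d),'theta',np.arctan2(d[1],d[0])-np.arctan2(79,-22))
for th in (.6,.75,.9,1.05,1.2,1.35,1.5,1.65,1.8,2.0): print(th);go([*hand(th),q[2]],-64+np.degrees(th-.45)*.9)"
```

```text
t 17.875 chamber tcp [-57.5   8.6  75.1] yawc -64.0 F [0.6 0.6 5.3] op 10.8 g 39.19681906700134
r 81.06451776419603 theta 0.4169818568608341
0.6
world [442.  318.7  75.1] d mm [ 3.9 14.4 -0. ] rot [-0.1 -0.  -7.7] rows>= 0.7
0.75
world [446.  307.1  75.1] d mm [ 9.7 25.2 -0. ] rot [ -0.   -0.1 -15.5] rows>= 1.4
0.9
world [451.6 296.2  75.1] d mm [17.1 35.1 -0. ] rot [ -0.   -0.1 -23.2] rows>= 2.2
1.05
world [458.9 286.2  75.1] d mm [25.8 43.7 -0. ] rot [ -0.   -0.1 -30.9] rows>= 2.9
1.2
world [467.5 277.5  75.1] d mm [35.8 50.9 -0. ] rot [ -0.   -0.1 -38.7] rows>= 3.6
1.35
world [477.4 270.2  75.1] d mm [46.7 56.6 -0. ] rot [ -0.   -0.1 -46.4] rows>= 4.3
1.5
world [488.2 264.4  75.1] d mm [58.3 60.6 -0. ] rot [ -0.   -0.1 -54.1] rows>= 5.1
1.65
world [499.8 260.3  75.1] d mm [70.4 62.7 -0. ] rot [ -0.   -0.1 -61.9] rows>= 5.8
1.8
world [511.9 257.9  75.1] d mm [82.7 63.1  0. ] rot [ -0.   -0.1 -69.6] rows>= 6.5
2.0
world [528.2 257.7  75.1] d mm [98.9 60.7  0. ] rot [ -0.   -0.1 -79.9] rows>= 7.5
```

>>> carry_out:
  delta_pos:
    - [0.0015, 0.007, 0]
    - [0.004, 0.0145, 0]
    - [0.007, 0.02, 0]
    - [0.0097, 0.0252, 0]
    - [0.0133, 0.0303, 0]
    - [0.017, 0.035, 0]
    - [0.0213, 0.0395, 0]
    - [0.0258, 0.0437, 0]
  rot:
    - [0, 0, -3]
    - [0, 0, -8]
    - [0, 0, -12]
    - [0, 0, -15.5]
    - [0, 0, -19]
    - [0, 0, -23]
    - [0, 0, -27]
    - [0, 0, -31]

```text
clock: 18.88
eef_pos: [459.3, 287.2, 75.1]
tcp_rot: [-3.14, -0.003, 0.382]
contact_force: [2.6, 4.3, -0.3]
opening: 0.123
grasp_force: 39.0
```

```bash
cat >> h.py <<'E'
def gt():
    s=st();q=w2c(p,s['eef_pos'])[0];d=q[:2]-[-6,-54];print('r',np.hypot(*d),'theta',(np.arctan2(d[1],d[0])-np.arctan2(79,-22))%6.283);return q
E
python3 -c "
from h import *
q=gt()
for th in (1.2,1.35,1.5,1.65,1.8,1.95): print(th);go([*hand(th),75],-64+np.degrees(th-.45)*.9)"
```

```text
t 18.875 chamber tcp [-84.4 -33.6  75.1] yawc -32.8 F [ 5.   0.4 -0.3] op 10.5 g 39.00679171085358
r 81.06589642269506 theta 1.0443298811580708
1.2
world [467.5 277.5  75. ] d mm [ 4.  12.1  0.1] rot [-0.1 -0.2 -7.5] rows>= 0.7
1.35
world [477.4 270.2  75. ] d mm [10.4 22.5  0.1] rot [ -0.1  -0.2 -15.2] rows>= 1.4
1.5
world [488.2 264.4  75. ] d mm [18.3 32.   0.1] rot [ -0.1  -0.2 -23. ] rows>= 2.1
1.65
world [499.8 260.3  75. ] d mm [27.6 40.1  0.1] rot [ -0.   -0.2 -30.7] rows>= 2.9
1.8
world [511.9 257.9  75. ] d mm [37.9 46.7  0.1] rot [ -0.   -0.2 -38.5] rows>= 3.6
1.95
world [524.2 257.5  75. ] d mm [49.1 51.8  0.2] rot [ -0.   -0.2 -46.2] rows>= 4.3
```

>>> carry_out:
  delta_pos:
    - [0.002, 0.006, 0]
    - [0.004, 0.012, 0]
    - [0.0072, 0.0175, 0]
    - [0.0105, 0.0225, 0]
    - [0.0143, 0.0275, 0]
    - [0.0183, 0.032, 0]
    - [0.023, 0.0363, 0]
    - [0.0276, 0.04, 0]
  rot:
    - [0, 0, -4]
    - [0, 0, -7.5]
    - [0, 0, -11.5]
    - [0, 0, -15]
    - [0, 0, -19]
    - [0, 0, -23]
    - [0, 0, -27]
    - [0, 0, -31]

```text
clock: 19.88
eef_pos: [499.8, 260.9, 75.0]
tcp_rot: [-3.141, -0.004, 0.922]
contact_force: [-2.2, 13.1, 2.1]
opening: 0.121
grasp_force: 39.8
```

```bash
python3 -c "
from h import *
q=gt()
for th in (1.75,1.85,1.95,2.0): print(th);go([*hand(th),75],-64+np.degrees(th-.45)*.9)"
```

```text
t 19.875 chamber tcp [-82.5 -81.8  75. ] yawc -1.9 F [9.4 9.4 2.1] op 10.3 g 39.7844123840332
r 81.40538577961087 theta 1.6471628656299364
1.75
world [507.8 258.5  75. ] d mm [3.  7.9 0.1] rot [-0.  -0.2 -4.9] rows>= 0.5
1.85
world [516.  257.6  75. ] d mm [ 7.1 14.9  0.1] rot [ -0.   -0.2 -10.1] rows>= 0.9
1.95
world [524.2 257.5  75. ] d mm [12.  21.5  0.1] rot [  0.   -0.2 -15.2] rows>= 1.4
2.0
world [528.2 257.7  75. ] d mm [14.7 24.6  0.1] rot [  0.   -0.2 -17.8] rows>= 1.7
```

>>> carry_out:
  delta_pos:
    - [0.0038, 0.0072, 0]
    - [0.008, 0.014, 0]
    - [0.0105, 0.0175, 0]
    - [0.013, 0.0205, 0]
    - [0.0157, 0.0236, 0]
    - [0.0157, 0.0236, 0]
    - [0.0157, 0.0236, 0]
  rot:
    - [0, 0, -4]
    - [0, 0, -8]
    - [0, 0, -12]
    - [0, 0, -15]
    - [0, 0, -17]
    - [0, 0, -17]
    - [0, 0, -17]

```text
clock: 20.75
eef_pos: [527.1, 257.6, 75.0]
tcp_rot: [-3.141, -0.001, 1.217]
contact_force: [-3.0, 2.3, 6.8]
opening: 0.121
grasp_force: 40.3
```

```bash
python3 -c "
from h import *
q=gt()
b=r.grab_frame('scene')
import cv2
for d in r.cut_out('agar_dish','scene'):
    ys,xs=np.nonzero(d['mask']);print(d['p'],np.round(d['box']),w2c(p,ray('scene',(xs.mean(),ys.mean()),14)))
for d in r.cut_out('gate_handle','scene'): print(d['p'],np.round(d['box']))
q=proj('scene',c2w(p,[[-6,-54,43],[-6-116*np.sin(2),-54+116*np.cos(2),43],[-150,0,14]]));print(q)
cv2.imwrite('pics/c9.png',cv2.resize(b[140:260,230:390],(800,600),interpolation=2))
"
```

```text
t 20.75 chamber tcp [ -69.4 -106.    75. ] yawc 15.0 F [0.1 3.8 6.8] op 10.3 g 40.309656858444214
r 82.0047813663921 theta 1.9851814149982285
0.74 [269. 189. 301. 226.]
[[300.88811145 217.9642258 ]
 [269.65050826 182.43927833]
 [308.0005163  167.39046812]]
```

```bash
python3 -c "
from h import *
for c in ('scene','top'):
    b=r.grab_frame(c).astype(int);m=(b[...,2]>200)&(b[...,2]-b[...,0]>18)&(b[...,1]>190)
    q=proj(c,c2w(p,[[-150,0,20]]))[0];ys,xs=np.nonzero(m);k=np.hypot(xs-q[0],ys-q[1])<18
    print(c,q,k.sum(),(xs[k].min(),xs[k].max(),ys[k].min(),ys[k].max()) if k.any() else '')
q=gt();print(abs(r.sense()['qvel']).max())"
```

```text
scene [308.1156369  166.03008188] 304 (np.int64(300), np.int64(320), np.int64(156), np.int64(176))
top [306.41671632 268.76206046] 321 (np.int64(296), np.int64(316), np.int64(259), np.int64(278))
t 21.0 chamber tcp [ -69.5 -105.9   75. ] yawc 15.0 F [0.6 4.5 7.3] op 10.3 g 40.29773533344269
r 81.97914829213036 theta 1.9847055116212724
0.002157392169121057
```

```bash
python3 -c "
from rig import r
print(r.sign_off())"
```

```text
the job is handed in; nothing more can be done
None
```

I've handed the job in at 21 s: the dish is home against the fence and end stop, the blue then the red catch were squeezed, and the gripper is holding the gate still, wide open at about 2.0 rad.

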